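# Sort salvaged phone camera modules into parts trays

## Task

Sort the four salvaged phone camera modules into the parts trays: the one-lens camera into the blue tray, the two-lens camera into the yellow, the three-lens camera into the red and the one with the square window into the green. Set each down gently (do not drop it), lens side up and flat on the tray's floor, in the middle of the tray and squared up with its sides, the two oblong ones (two-lens and square-window) lying along the tray's long sides. Leave the battery and the loudspeaker where they lie.

Things in the scene. Friction and masses are not known exactly. Their poses are not given: they have to be found in the camera images.
- cam_single: Phone camera module with one lens: a loose silver metal block with its 12 mm high body standing flat on the bench, lens side up; 30 x 30 mm, one round black lens (23 mm across, 4 mm high) on top at the middle, 16 mm high in all. Origin: centre of its underside; z up, x and y parallel to its sides. About 20 g.
- cam_twin: Phone camera module with two lenses: a loose silver metal block with its 12 mm high body standing flat on the bench, lens side up; 52 mm long (x) by 28 mm wide (y), two round black lenses (19 mm across, 4 mm high) side by side along its length, 16 mm high in all. Origin: centre of its underside; z up, x along its length. About 25 g.
- cam_triple: Phone camera module with three lenses: a loose silver metal block with its 12 mm high body standing flat on the bench, lens side up; 50 x 50 mm, three round black lenses (19 mm across, 4 mm high) in a triangle, 16 mm high in all. Origin: centre of its underside; z up, x and y parallel to its sides. About 35 g.
- cam_prism: Phone camera module with a square window: a loose silver metal block with its 12 mm high body standing flat on the bench, lens side up; 44 mm long (x) by 26 mm wide (y), on top one square black frame (22 mm, 4 mm high) with a pink square window (15 mm), 16 mm high in all. Origin: centre of its underside; z up, x along its length. About 22 g.
- tray_blue: Blue tray: fixed shallow blue plastic parts tray, 120 mm (x) by 88 mm (y), lying on the bench: flat floor 3 mm thick, surrounded by a low lip 2 mm wide whose top is 5 mm above the bench (2 mm above the floor). Origin: centre of its underside, on the bench; x along its long sides.
- tray_yellow: Yellow tray: fixed shallow yellow plastic parts tray, 120 mm (x) by 88 mm (y), lying on the bench: flat floor 3 mm thick, surrounded by a low lip 2 mm wide whose top is 5 mm above the bench (2 mm above the floor). Origin: centre of its underside, on the bench; x along its long sides.
- tray_red: Red tray: fixed shallow red plastic parts tray, 120 mm (x) by 88 mm (y), lying on the bench: flat floor 3 mm thick, surrounded by a low lip 2 mm wide whose top is 5 mm above the bench (2 mm above the floor). Origin: centre of its underside, on the bench; x along its long sides.
- tray_green: Green tray: fixed shallow green plastic parts tray, 120 mm (x) by 88 mm (y), lying on the bench: flat floor 3 mm thick, surrounded by a low lip 2 mm wide whose top is 5 mm above the bench (2 mm above the floor). Origin: centre of its underside, on the bench; x along its long sides.
- battery: Phone battery, to be left alone: loose dark grey flat slab 64 mm (x) by 42 mm (y), 6 mm high, a light grey stripe across one end and a small brass contact at the other. Origin: centre of its underside.
- speaker: Phone loudspeaker, to be left alone: loose black plastic block 40 mm (x) by 22 mm (y), 8 mm high, with a copper rectangle on top. Origin: centre of its underside.
Mind the look-alikes: they are no part of the job. What is shaped like the cam_twin but brown or orange is not meant.

How it is judged:
By the outcome, as a careful person would: the job done as asked, in the order asked, and still so for the second after the job is handed in, with the robot touching nothing.
It also fails if it takes over 93 s, if anything falls off the work surface, if the arm or the gripper's body presses on something with over 40 N, if the wrist force passes 120 N, or if a joint passes its speed limit or range.

## Robot

A 7-joint arm with a two-finger parallel gripper is mounted at the origin on the work surface. World frame = base frame: x ahead of the robot, y to its left, z up, the work surface at z = 0. Lengths are in m, angles in rad, forces in N, time in s.
With the tool pointing down it reaches from about 0.35 to 0.9 m from the base axis. Payload 8.1 kg.
Tool frame: the origin (TCP) lies midway between the tips of the shut fingers; the grasp point (between the pads) lies 19 mm behind it; z points along the fingers, y is the line along which they close (so a half turn about z gives the same grasp; the last joint's range is limited). The gripper opens to 85 mm and grips with 20 to 120 N. Pads are 22 mm wide; open, the fingers measure 114 mm over their backs; the gripper's body (76 mm by 85 mm) begins 54 mm behind the grasp point. The pads swing forward as they close: fully open they stand 13 mm farther back than shut.
Start: joints at [-1.344, 0.434, 0.025, 1.573, -0.012, 1.134, -0.075], TCP at [0.202, 0.591, 0.231] pointing down, gripper open.
Joint ranges: [-2.62, 2.62], [-0.44, 2.09], [-1.27, 1.32], [0.08, 2.57], [-1.32, 4.46], [0.12, 2], [-2.74, 2.74]. Speed limits (rad/s): [2.22, 2.22, 3.01, 3.01, 3.14, 3.14, 3.14].

## Interface

Orientations are given as [roll, pitch, yaw] about the fixed x, y, z axes, in that order (R = Rz(yaw) Ry(pitch) Rx(roll)).
In Python, from rig import manip gives the robot as it stands. The module is installed in compiled form; this text tells all that it offers.
- The arm moves only by the shell command python3 -m handwheel 'ROWS'. ROWS is JSON, a list of rows, each a list of 5 numbers: the shift along the world's x, y, z in units of 30 mm (1.0 is 30 mm), then the turn about the world's z in units of 4 degrees (1.0 is 4 degrees), then the opening, from -1 (shut) to 1 (fully open). A call has 1 to 20 rows; each row shifts and turns the commanded pose from where the row before left it; what a row does not reach is not made up. A row lasts 1/12 s, in which the tool goes at most 41.7 mm and 7.16 degrees, less where a joint would pass 70% of its speed; a pose out of reach is approached as far as the arm can. A call with a number of a shift or a turn outside -1 to 1 is refused whole. A call with a gripper value outside its range is refused whole. The fingers move at their own pace and stop on an object; the grip force is fixed at half the most. Time passes only in rows, so rows that do not move let the fingers close. It gives the time, the measured TCP pose, the force, the opening and the grip force at its end, in the units of the state.
- manip.sense(): the state, without advancing time (a new reading comes with each control period).
- manip.capture(name): name is "scene" or "top" or "wrist"; returns a dict with "image" (400x640x3 uint8, blue, green, red), "fx", "fy", "cx", "cy" (pixels), "k1" (the pictures are not rectified: a ray, as slopes to the right and down, at radius r is drawn at 1 + k1 r^2 times it, then the intrinsics apply), "R" (3x3) and "t" (3): a world point X has camera coordinates R X + t; the wrist camera has in their place "T_tool_cam" (4x4, takes a point from camera to tool coordinates, whose origin is the TCP and whose axes are the flange's). Camera axes: x right, y down, z forward; pixel columns grow to the right and rows downward; lengths in m; the calibration is good to about 2 mm. A picture is of the moment at which its call begins: read the wrist's pose just before it. There is no depth.
- manip.close_job(): hands the job in; it is judged then, once.
Trained networks look in the newest picture that a camera, given by its name, has taken for a name from the list of things; names that differ only in an ending like _2 or _b are one class to them, and where a whole thing is asked for, a point or a joint stands for the part that bears it (a point fixed in the world has none). Each returns a list of dicts, best first, with "confidence" (0 to 1); they miss things now and then, are a little off and sometimes report something else, mostly with a low value. They report only what shows in the picture. A call takes as long as a camera call. They do not tell look-alikes from the thing itself.
- manip.look_for(target, camera): "box" ([left, top, right, bottom] in pixels, round what is visible of it).
- manip.silhouettes(target, camera): "mask" (400x640 bool, what is visible of it) and "box" ([left, top, right, bottom] in pixels, round what is visible of it).
The state is a dict: "clock": time; "joint_pos": joint angles; "joint_velocities": joint speeds; "effort": joint torques, N m; "position": TCP position; "tcp_rot": TCP orientation; "force": force on the tool from outside, world axes, zero at the start; "ft_torque": the same for the moment, N m; "finger_gap": finger opening in m; "gripper_force": force on a finger pad.
Only numpy, scipy, OpenCV 4.12 (cv2) and the standard library are available. Lean on these libraries where they do the work, as an engineer would, in place of code of your own. Each camera call takes 0.05 s, during which the arm holds its last target. There are 200 camera calls.

## Working session

There is one attempt and no reset: what is moved stays moved. The work goes in short steps, Python scripts to look and compute and a shell command to move; the robot and the scene stay as the last step left them, time stands still between calls to the robot, and variables do not carry over. Pictures are saved under pics/ and viewed, at most 14 in all, crops included, and the job is handed in when it is done.

```bash
mkdir -p pics; cat > h.py <<'E'
import numpy as np, cv2
from rig import manip
def ray(c,u,v):
    K=np.array([[c["fx"],0,c["cx"]],[0,c["fy"],c["cy"]],[0,0,1]])
    d=np.array([c["k1"],0,0,0,0.])
    p=cv2.undistortPoints(np.array([[[u,v]]],float),K,d)[0,0]
    return np.array([p[0],p[1],1])
def world(c,u,v,z):
    R=np.array(c["R"]);t=np.array(c["t"]).ravel()
    o=-R.T@t; d=R.T@ray(c,u,v)
    return o+d*(z-o[2])/d[2]
E
python3 - <<'E'
from h import *
s=manip.sense();print({k:np.round(v,3).tolist() for k,v in s.items()})
for n in("top","scene"):
    c=manip.capture(n);cv2.imwrite(f"pics/{n}0.png",c["image"]);print(n,c["k1"],c["fx"],np.round(c["R"],3).tolist(),np.round(c["t"],3).tolist())
E
```

```text
{'clock': 0.0, 'joint_pos': [-1.344, 0.435, 0.025, 1.574, -0.012, 1.134, -0.075], 'joint_velocities': [0.002, -0.002, -0.002, -0.001, 0.001, -0.0, -0.001], 'effort': [-0.001, -67.047, 1.025, -31.621, 0.016, 0.013, 0.0], 'position': [0.202, 0.591, 0.231], 'tcp_rot': [-3.14, 0.0, 2.812], 'force': [-0.127, 0.781, 0.916], 'ft_torque': [-0.044, 0.003, -0.03], 'gripper_force': 0.0, 'finger_gap': 0.086}
top -0.006911854256049286 383.2734632781269 [[-0.017, -1.0, -0.018], [-0.997, 0.018, -0.081], [0.081, 0.016, -0.997]] [0.027, 0.507, 0.826]
scene -0.06024807988543572 416.8537796308032 [[-0.31, 0.951, -0.009], [0.707, 0.224, -0.671], [-0.636, -0.215, -0.741]] [0.174, -0.342, 1.266]
```

View pics/top0.png

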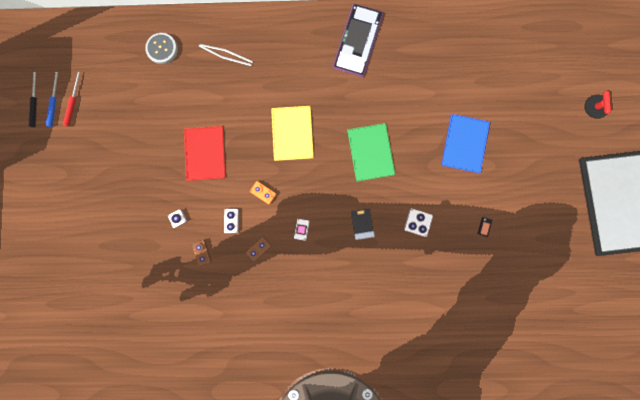

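View pics/scene0.png

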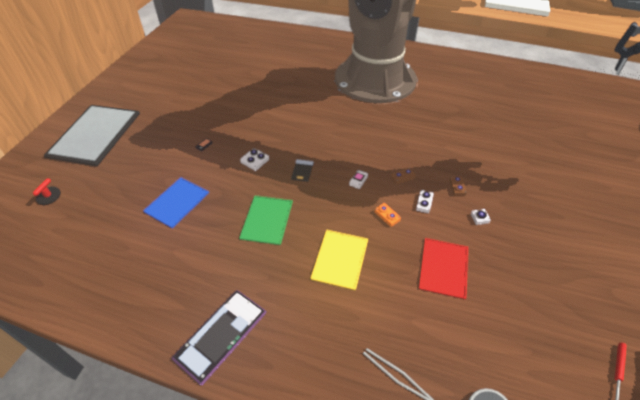

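```bash
cat >> h.py <<'E'
def rect(c,mask,z,near=None,toW=world):
    m=cv2.morphologyEx(mask.astype(np.uint8),cv2.MORPH_CLOSE,np.ones((5,5)))
    cs,_=cv2.findContours(m,cv2.RETR_EXTERNAL,cv2.CHAIN_APPROX_NONE)
    out=[]
    for k in cs:
        if cv2.contourArea(k)<60: continue
        P=np.array([toW(c,*p[0],z)[:2] for p in k])*1000
        (cx,cy),(w,h),a=cv2.minAreaRect(P.astype(np.float32))
        if w<h: w,h,a=h,w,a+90
        out.append((round(cx/1000,4),round(cy/1000,4),round(w),round(h),round((a+90)%180-90,1)))
    return out
E
python3 - <<'E'
from h import *
c=manip.capture("top");im=c["image"];hsv=cv2.cvtColor(im,cv2.COLOR_BGR2HSV)
H,S,V=[hsv[...,i].astype(int) for i in range(3)]
for n,lo,hi in(("blue",105,125),("yellow",22,35),("green",45,80)):
    m=(H>=lo)&(H<=hi)&(S>150)&(V>90); print(n,rect(c,m,.005))
m=((H<5)|(H>174))&(S>150)&(V>120); print("red",rect(c,m,.005))
for n in("cam_single","cam_twin","cam_triple","cam_prism"):
    for d in manip.silhouettes(n,"top")[:3]:
        print(n,round(d["confidence"],2),np.round(d["box"]),rect(c,d["mask"],.012))
a=cv2.resize(im[175:275,150:350],(800,400),interpolation=cv2.INTER_CUBIC)
cv2.imwrite("pics/crop1.png",a)
E
```

```text
blue [(0.6205, -0.3151, 119, 88, -13.3), (0.7161, 0.6394, 68, 14, -7.4)]
yellow []
green []
red [(0.6101, 0.2786, 121, 91, 2.9), (0.7157, 0.5962, 70, 16, -11.9), (0.7096, -0.6306, 52, 34, -4.6)]
cam_single 0.73 [171. 212. 190. 226.] [(0.4626, 0.3381, 33, 32, -64.3)]
cam_twin 0.75 [220. 209. 240. 234.] [(0.4569, 0.2161, 47, 29, 0.0)]
cam_twin 0.63 [195. 241. 213. 265.] [(0.3855, 0.282, 53, 32, 18.9)]
cam_twin 0.61 [251. 181. 279. 203.] [(0.5175, 0.144, 55, 28, 53.7)]
cam_triple 0.82 [402. 209. 433. 236.] [(0.4451, -0.1987, 51, 50, 70.5)]
cam_prism 0.5 [292. 221. 312. 239.] [(0.4343, 0.0579, 46, 29, -0.8)]
```

View pics/crop1.png

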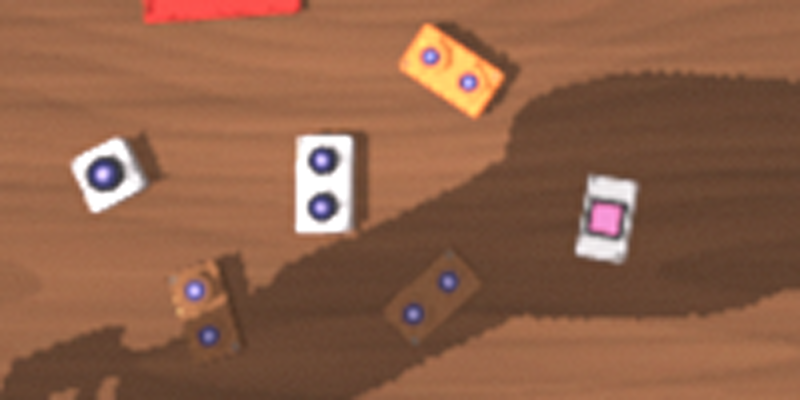

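Candidates for the two-lens one, in top pixels: silver/white (231,221), orange (263,192), brown (201,252), brown (258,249). I choose the silver one at (231,221). The close crop shows it clearly silver with two lenses. The single is at (177,219), the prism at (301,230) and the triple at (419,222).

```bash
python3 -m handwheel '[[0.87,-0.843,-0.1,-0.95,1],[0.87,-0.843,-0.1,-0.95,1],[0.87,-0.843,-0.1,-0.95,1],[0.87,-0.843,-0.1,-0.95,1],[0.87,-0.843,-0.1,-0.95,1],[0.87,-0.843,-0.1,-0.95,1],[0.87,-0.843,-0.1,-0.95,1],[0.87,-0.843,-0.1,-0.95,1],[0.87,-0.843,-0.1,-0.95,1],[0.87,-0.843,-0.1,-0.95,1],[0,0,0,-0.95,1],[0,0,0,-0.95,1],[0,0,0,0,1],[0,0,0,0,1],[0,0,0,0,1]]'
cat >> h.py <<'E'
from scipy.spatial.transform import Rotation as Ro
def wrist(fn):
    s=manip.sense();c=manip.capture("wrist")
    T=np.eye(4);T[:3,:3]=Ro.from_euler("xyz",s["tcp_rot"]).as_matrix();T[:3,3]=s["position"]
    W=np.linalg.inv(T@np.array(c["T_tool_cam"]));c["R"]=W[:3,:3];c["t"]=W[:3,3]
    cv2.imwrite("pics/"+fn,c["image"])
    print("tcp",np.round(s["position"],4),"yaw",round(np.degrees(s["tcp_rot"][2]),2),"roll/pitch",np.round(s["tcp_rot"][:2],3),"clock",round(s["clock"],2),"F",np.round(s["force"],1))
    return c,s
def hsvof(c): return [a.astype(int) for a in cv2.split(cv2.cvtColor(c["image"],cv2.COLOR_BGR2HSV))]
def tray(c,col):
    H,S,V=hsvof(c)
    lo,hi={"blue":(100,130),"yellow":(22,35),"green":(45,80),"red":(172,184)}[col]
    H2=np.where(H<5,H+180,H) if col=="red" else H
    return [r for r in rect(c,(H2>=lo)&(H2<=hi)&(S>100)&(V>50),.005) if r[2]>90]
def silver(c,name,cam):
    H,S,V=hsvof(c)
    print("net",[(round(d["confidence"],2),rect(c,d["mask"],.012)) for d in manip.silhouettes(name,cam)[:2]])
    print("thr",[r for r in rect(c,(S<60)&(V>110),.012) if 20<r[2]<80])
E
python3 - <<'E'
from h import *
c=manip.capture("top")
for k in("blue","yellow","green","red"): print(k,tray(c,k))
c,s=wrist("w1.png");print(c["T_tool_cam"]);silver(c,"cam_single","wrist")
E
```

```text
clock: 1.6
position: [0.463, 0.3389, 0.2014]
tcp_rot: [3.142, -0.0, 2.019]
force: [-0.7, 0.9, -0.6]
finger_gap: 0.0855
gripper_force: 0.0
blue [(0.6208, -0.3149, 121, 89, -13.4)]
yellow [(0.6531, 0.0779, 121, 90, 2.3)]
green [(0.605, -0.1009, 120, 89, 8.4)]
red [(0.6101, 0.2786, 121, 91, 3.0)]
tcp [0.4631 0.3389 0.2013] yaw 115.67 roll/pitch [ 3.142 -0.   ] clock 1.65 F [-0.1  0.3 -0.2]
[[-3.94951008e-04 -9.61840760e-01 -2.73609569e-01  6.94268208e-02]
 [ 9.99999680e-01 -5.70393072e-04  5.61663194e-04  7.18812206e-04]
 [-6.96295557e-04 -2.73609260e-01  9.61840677e-01 -1.41479742e-01]
 [ 0.00000000e+00  0.00000000e+00  0.00000000e+00  1.00000000e+00]]
net [(0.75, [(0.4616, 0.3389, 31, 30, -64.4)])]
thr [(0.8345, 0.3647, 75, 28, -47.3), (0.4548, 0.2194, 52, 33, -0.6), (0.4617, 0.3393, 32, 30, -63.8)]
```

View pics/w1.png

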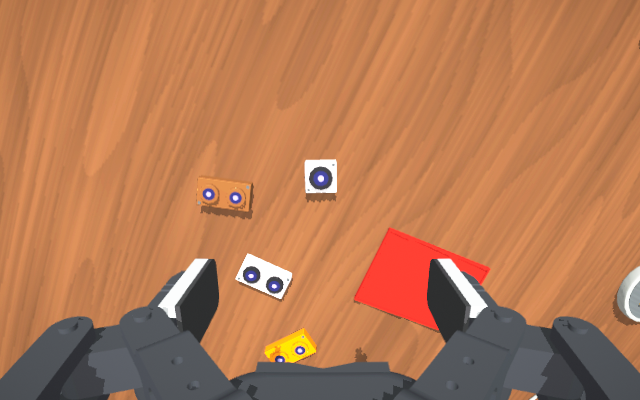

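The wrist view shows the single-lens camera at (321,178), lens up, between the fingers and squared to the view. The silver twin is at (263,276) and the look-alikes are at (224,196) and (290,347). I'll descend and grip.

```bash
python3 -m handwheel '[[-0.033,-0.033,-1,0,1],[0,0,-1,0,1],[0,0,-1,0,1],[0,0,-1,0,1],[0,0,-1,0,1],[0,0,-0.7,0,1],[0,0,-0.5,0,1],[0,0,-0.38,0,1],[0,0,0,0,1],[0,0,0,0,-1],[0,0,0,0,-1],[0,0,0,0,-1],[0,0,0,0,-1],[0,0,0,0,-1],[0,0,0,0,-1],[0,0,0,0,-1],[0,0,0,0,-1],[0,0,0,0,-1],[0,0,0,0,-1]]'
```

```text
clock: 3.33
position: [0.463, 0.3379, 0.0052]
tcp_rot: [3.14, -0.001, 2.016]
force: [-1.5, -0.4, 8.7]
finger_gap: 0.0279
gripper_force: 59.1
```

```bash
python3 -m handwheel '[[0,0,0.6,0,-1],[0,0,1,0,-1],[0,0,1,0,-1],[0.25,-0.99,0.5,-0.45,-1],[0.25,-0.99,0,-0.45,-1],[0.25,-0.99,0,-0.45,-1],[0.25,-0.99,0,-0.45,-1],[0.25,-0.99,0,-0.45,-1],[0.25,-0.99,0,-0.45,-1],[0.25,-0.99,0,-0.45,-1],[0.25,-0.99,0,-0.45,-1],[0.25,-0.99,0,-0.45,-1],[0.25,-0.99,0,-0.45,-1],[0.25,-0.99,0,-0.45,-1],[0.25,-0.99,0,-0.45,-1],[0.25,-0.99,0,-0.45,-1],[0.25,-0.99,0,-0.45,-1],[0.25,-0.99,0,-0.45,-1],[0.25,-0.99,0,-0.45,-1],[0.25,-0.99,0,-0.45,-1]]'
python3 -m handwheel '[[0.25,-0.99,0,-0.45,-1],[0.25,-0.99,0,-0.45,-1],[0.25,-0.99,0,-0.45,-1],[0.25,-0.99,0,-0.45,-1],[0,0,0,-0.3,-1],[0,0,0,0,-1],[0,0,0,0,-1],[0,0,0,0,-1]]'
python3 - <<'E'
from h import *
c,s=wrist("w2.png");print(tray(c,"blue"));print([r for r in rect(c,(hsvof(c)[1]<60)&(hsvof(c)[2]>110),.1) if r[2]>15])
E
```

```text
clock: 5.0
position: [0.5902, -0.1689, 0.0974]
tcp_rot: [3.141, -0.0, 1.48]
force: [0.3, 0.8, -0.8]
finger_gap: 0.0278
gripper_force: 59.6
clock: 5.67
position: [0.6201, -0.2844, 0.0969]
tcp_rot: [-3.141, -0.001, 1.338]
force: [0.2, 0.5, -0.1]
finger_gap: 0.0281
gripper_force: 59.6
tcp [ 0.6201 -0.2844  0.0969] yaw 76.64 roll/pitch [-3.141e+00 -1.000e-03] clock 5.67 F [ 0.2  0.5 -0.1]
[(0.6222, -0.314, 120, 85, -13.3)]
[(0.6701, -0.335, 25, 9, -70.5), (0.619, -0.283, 58, 35, -13.2), (0.522, -0.2083, 35, 31, -18.0)]
```

View pics/w2.png

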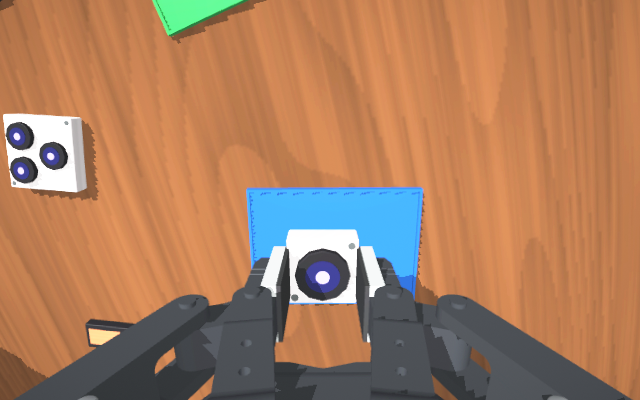

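```bash
python3 - <<'E'
from h import *
c,s=wrist("w3.png")
print(world(c,322.5,275,.1077), [world(c,*p,.1037)[:2].round(4).tolist() for p in((287,230),(357,230),(356,303),(288,302))])
E
```

```text
tcp [ 0.6202 -0.2844  0.097 ] yaw 76.65 roll/pitch [-3.141e+00 -1.000e-03] clock 5.72 F [ 0.1 -0.3 -0.2]
[ 0.62122979 -0.28262821  0.1077    ] [[0.6115, -0.2619], [0.6389, -0.2684], [0.6317, -0.301], [0.6034, -0.2938]]
```

```bash
python3 -m handwheel '[[0,-0.6,-0.2,0,-1],[0,-0.47,-0.6,0,-1],[0,0,-0.6,0,-1],[0,0,-0.6,0,-1],[0,0,-0.5,0,-1],[0,0,-0.25,0,-1],[0,0,-0.15,0,-1],[0,0,0,0,-1],[0,0,0,0,-1],[0,0,0,0,-1]]'
```

```text
clock: 6.6
position: [0.6206, -0.3186, 0.011]
tcp_rot: [3.14, 0.0, 1.335]
force: [-0.2, -0.4, -1.2]
finger_gap: 0.0277
gripper_force: 59.6
```

```bash
python3 -m handwheel '[[0,0.06,-0.05,0,-1],[0,0,-0.04,0,-1],[0,0,0,0,-1],[0,0,0,0,-1]]'
```

```text
clock: 6.93
position: [0.6205, -0.3164, 0.0083]
tcp_rot: [3.14, -0.0, 1.335]
force: [0.6, 1.4, 5.3]
finger_gap: 0.0276
gripper_force: 60.3
```

```bash
python3 -m handwheel '[[0,0,0,0,-0.1],[0,0,0,0,0.2],[0,0,0,0,0.5],[0,0,0,0,0.5],[0,0,0,0,0.5],[0,0,0.3,0,0.5],[0,0,1,0,0.5],[0,0,1,0,1],[0,0,1,0,1],[0,0,1,0,1],[0,0,0,0,1],[0,0,0,0,1]]'
python3 - <<'E'
from h import *
c,s=wrist("w4.png");print(tray(c,"blue"));silver(c,"cam_single","wrist")
c=manip.capture("top");print(tray(c,"blue"));silver(c,"cam_single","top");cv2.imwrite("pics/t4.png",c["image"])
E
```

```text
clock: 7.93
position: [0.6211, -0.3174, 0.1391]
tcp_rot: [3.137, 0.001, 1.335]
force: [0.0, 0.9, -0.8]
finger_gap: 0.0857
gripper_force: 0.0
tcp [ 0.6211 -0.3174  0.1391] yaw 76.49 roll/pitch [3.137e+00 1.000e-03] clock 7.93 F [ 0.   0.9 -0.8]
[(0.6217, -0.3168, 120, 88, -13.5)]
net [(0.85, [(0.6215, -0.315, 31, 30, 76.4)]), (0.65, [(0.622, -0.315, 119, 87, -13.1)])]
thr [(0.7229, -0.424, 70, 22, -72.1), (0.485, -0.3658, 69, 22, 44.4), (0.6214, -0.3149, 31, 30, 76.4), (0.4484, -0.2035, 57, 50, -18.7)]
[(0.6208, -0.3151, 121, 89, -13.2)]
net [(0.7, [(0.6192, -0.3135, 35, 33, 74.5)])]
thr [(0.0787, -0.0777, 22, 21, 89.4), (0.089, -0.2109, 55, 13, -26.5), (0.2254, -0.6487, 46, 28, 54.7), (0.4178, -0.0804, 45, 15, -82.2), (0.4332, 0.0581, 47, 28, -11.0), (0.4441, -0.2004, 55, 53, 70.5), (0.4556, 0.215, 54, 31, 0.0), (0.5525, -0.6842, 48, 20, -4.8), (0.6015, -0.5148, 25, 18, 88.9), (0.6204, -0.3141, 34, 33, 77.2), (0.6169, -0.4202, 48, 14, -10.3), (0.6466, -0.6487, 32, 23, 88.9), (0.8591, 0.3796, 74, 71, 45.7)]
```

View pics/w4.png

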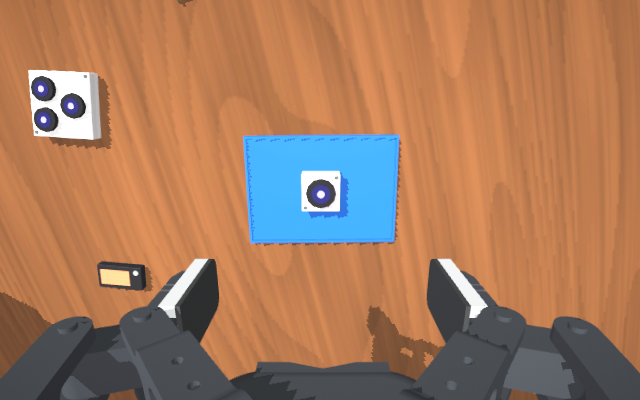

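Single-lens sits centred in the blue tray at (321,193), lens up and square, about 1 mm off. Next is the twin.

```bash
python3 -m handwheel '[[-0.274,0.89,0.1,1,1],[-0.274,0.89,0.1,1,1],[-0.274,0.89,0.1,1,1],[-0.274,0.89,0.1,1,1],[-0.274,0.89,0.1,1,1],[-0.274,0.89,0.1,1,1],[-0.274,0.89,0.1,1,1],[-0.274,0.89,0.1,1,1],[-0.274,0.89,0.1,1,1],[-0.274,0.89,0.1,1,1],[-0.274,0.89,0.1,1,1],[-0.274,0.89,0.1,1,1],[-0.274,0.89,0.1,1,1],[-0.274,0.89,0.1,1,1],[-0.274,0.89,0.1,1,1],[-0.274,0.89,0.1,1,1],[-0.274,0.89,0.1,1,1],[-0.274,0.89,0.1,1,1],[-0.274,0.89,0.1,1,1],[-0.274,0.89,0.1,1,1]]'
python3 -m handwheel '[[0,0,0,1,1],[0,0,0,1,1],[0,0,0,1,1],[0,0,0,1,1],[0,0,0,1,1],[0,0,0,0.9,1],[0,0,0,0,1],[0,0,0,0,1],[0,0,0,0,1]]'
python3 - <<'E'
from h import *
c,s=wrist("w5.png");silver(c,"cam_twin","wrist")
E
```

```text
clock: 9.8
position: [0.4544, 0.2183, 0.1955]
tcp_rot: [-3.14, -0.001, 2.735]
force: [-0.0, -0.1, -0.3]
finger_gap: 0.0854
gripper_force: 0.0
clock: 10.55
position: [0.4553, 0.2172, 0.1958]
tcp_rot: [-3.141, -0.001, 3.141]
force: [0.2, 0.9, -0.3]
finger_gap: 0.0851
gripper_force: 0.0
tcp [0.4553 0.2172 0.1958] yaw 179.97 roll/pitch [-3.141e+00 -1.000e-03] clock 10.55 F [ 0.2  0.9 -0.3]
net [(0.91, [(0.5147, 0.1454, 51, 33, 56.6)]), (0.69, [(0.4533, 0.2159, 52, 28, -1.6)])]
thr [(0.4538, 0.2162, 53, 28, -0.7), (0.4307, -0.0744, 44, 40, -82.5), (0.4324, 0.0611, 46, 30, -10.8)]
```

View pics/w5.png

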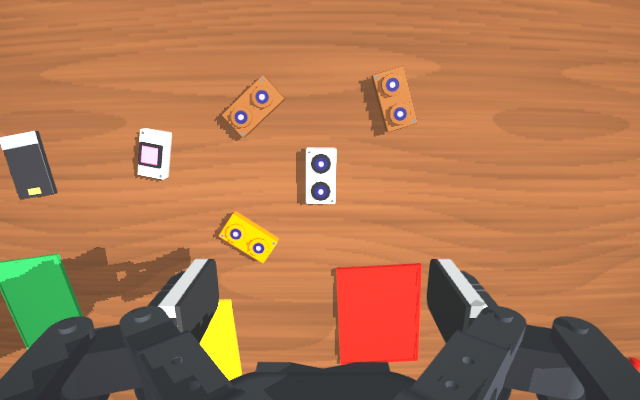

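The silver twin is at (321,176), between the fingers. The orange (248,237) and brown (250,106), (394,98) look-alikes are clear of the finger paths.

```bash
python3 -m handwheel '[[0,-0.03,-1,-0.2,0.5],[0,0,-1,0,0.5],[0,0,-1,0,0.5],[0,0,-1,0,0.5],[0,0,-1,0,0.5],[0,0,-0.7,0,0.5],[0,0,-0.4,0,0.5],[0,0,-0.2,0,0.5],[0,0,0,0,0.5],[0,0,0,0,-1],[0,0,0,0,-1],[0,0,0,0,-1],[0,0,0,0,-1],[0,0,0,0,-1],[0,0,0,0,-1],[0,0,0,0,-1],[0,0,0,0,-1],[0,0,0,0,-1]]'
```

```text
clock: 12.15
position: [0.4563, 0.217, 0.0086]
tcp_rot: [3.14, 0.002, 3.129]
force: [-1.4, -0.3, 7.7]
finger_gap: 0.0253
gripper_force: 58.5
```

```bash
python3 -m handwheel '[[0,0,0.6,0,-1],[0,0,1,0,-1],[0,0,1,0,-1],[0.66,-0.46,0.3,0.1,-1],[0.66,-0.46,0,0.1,-1],[0.66,-0.46,0,0.1,-1],[0.66,-0.46,0,0.1,-1],[0.66,-0.46,0,0.1,-1],[0.66,-0.46,0,0.1,-1],[0.66,-0.46,0,0.1,-1],[0.66,-0.46,0,0.05,-1],[0.66,-0.46,0,0,-1],[0.66,-0.46,0,0,-1],[0,0,0,0,-1],[0,0,0,0,-1],[0,0,0,0,-1],[0,0,0,0,-1]]'
python3 - <<'E'
from h import *
c,s=wrist("w6.png");print(tray(c,"yellow"));print(c["image"].shape)
z=s["position"][2]-.0086
for d in manip.silhouettes("cam_twin","wrist")[:2]: print(d["box"],rect(c,d["mask"],z+.012))
E
```

```text
clock: 13.57
position: [0.6527, 0.0797, 0.0945]
tcp_rot: [3.141, -0.0, -3.1]
force: [-0.6, -0.5, 0.2]
finger_gap: 0.0253
gripper_force: 59.1
tcp [0.6527 0.0797 0.0945] yaw -177.63 roll/pitch [ 3.141 -0.   ] clock 13.57 F [-0.6 -0.5  0.2]
[(0.6441, 0.0764, 102, 88, 2.5)]
(400, 640, 3)
[289.3, 198.0, 359.0, 315.2] [(0.6489, 0.0798, 55, 28, 2.6)]
[407.5, 0.0, 489.7, 37.2] [(0.5533, 0.1212, 30, 14, -85.8)]
```

View pics/w6.png

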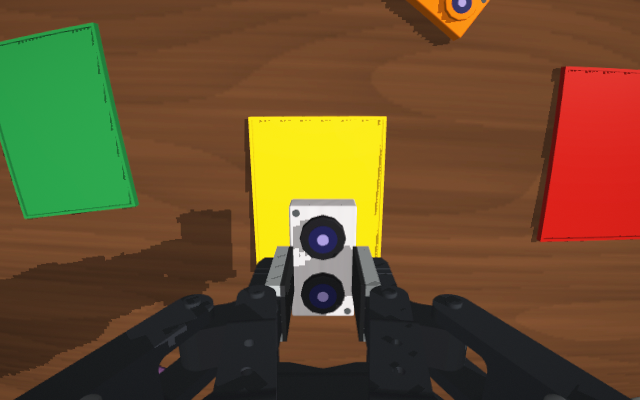

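```bash
python3 -m handwheel '[[0.09,-0.07,-0.2,0,-1],[0,0,-0.6,0,-1],[0,0,-0.6,0,-1],[0,0,-0.6,0,-1],[0,0,-0.4,0,-1],[0,0,-0.2,0,-1],[0,0,-0.08,0,-1],[0,0,0,0,-1],[0,0,0,0,-1],[0,0,0,0,-1]]'
```

```text
clock: 14.5
position: [0.657, 0.0765, 0.0149]
tcp_rot: [3.141, 0.002, -3.101]
force: [0.4, -0.4, -0.1]
finger_gap: 0.0252
gripper_force: 59.1
```

```bash
python3 -m handwheel '[[-0.05,0.03,-0.05,0,-1],[0,0,-0.05,0,-1],[0,0,-0.015,0,-1],[0,0,0,0,-1],[0,0,0,0,-1]]'
```

```text
clock: 14.92
position: [0.655, 0.0776, 0.0117]
tcp_rot: [3.141, 0.001, -3.101]
force: [-1.9, -1.2, 10.4]
finger_gap: 0.0251
gripper_force: 60.4
```

```bash
python3 -m handwheel '[[0,0,0,0,-0.1],[0,0,0,0,0.2],[0,0,0,0,0.5],[0,0,0,0,0.5],[0,0,0,0,0.5],[0,0,0.3,0,0.5],[0,0,1,0,0.5],[0,0,1,0,1],[0,0,1,0,1],[0,0,1,0,1],[0,0,0,0,1],[0,0,0,0,1]]'
python3 - <<'E'
from h import *
c,s=wrist("w7.png");print(tray(c,"yellow"));silver(c,"cam_twin","wrist")
E
```

```text
clock: 15.92
position: [0.6561, 0.0776, 0.1422]
tcp_rot: [3.141, 0.005, -3.102]
force: [-0.2, 0.4, -1.6]
finger_gap: 0.0855
gripper_force: 0.0
tcp [0.6561 0.0776 0.1422] yaw -177.71 roll/pitch [3.141 0.005] clock 15.92 F [-0.2  0.4 -1.6]
[(0.6534, 0.0769, 120, 88, 2.6)]
net [(0.83, [(0.6528, 0.078, 53, 29, 3.1)]), (0.82, [(0.5194, 0.1438, 50, 31, 55.4)])]
thr [(0.7356, 0.2042, 69, 18, 33.4), (0.7455, -0.0413, 70, 18, -28.9), (0.6536, 0.078, 52, 28, 2.3)]
```

Twin measures within about 1 mm of the yellow tray's centre. Next is the triple.

```bash
python3 -m handwheel '[[-0.586,-0.767,0.15,-0.454,1],[-0.586,-0.767,0.15,-0.454,1],[-0.586,-0.767,0.15,-0.454,1],[-0.586,-0.767,0.15,-0.454,1],[-0.586,-0.767,0.15,-0.454,1],[-0.586,-0.767,0.15,-0.454,1],[-0.586,-0.767,0.15,-0.454,1],[-0.586,-0.767,0.15,-0.454,1],[-0.586,-0.767,0.15,-0.454,1],[-0.586,-0.767,0.15,-0.454,1],[-0.586,-0.767,0.15,-0.454,1],[-0.586,-0.767,0.15,-0.454,1],[0,0,0,0,1],[0,0,0,0,1],[0,0,0,0,1],[0,0,0,0,1]]'
python3 - <<'E'
from h import *
c,s=wrist("w8.png");silver(c,"cam_triple","wrist")
E
```

```text
clock: 17.35
position: [0.4441, -0.1977, 0.1927]
tcp_rot: [3.141, -0.001, 2.803]
force: [-0.2, -0.6, -0.1]
finger_gap: 0.0853
gripper_force: 0.0
tcp [ 0.4441 -0.1977  0.1927] yaw 160.62 roll/pitch [ 3.141e+00 -1.000e-03] clock 17.35 F [-0.2 -0.6 -0.1]
net [(0.65, [(0.4428, -0.2027, 50, 50, -18.5)])]
thr [(0.6099, -0.3119, 32, 21, 71.2), (0.6514, 0.0752, 61, 35, 1.7), (0.4431, -0.202, 52, 50, -18.5), (0.4172, -0.0837, 42, 13, -82.3), (0.4323, 0.0533, 44, 33, -11.5)]
```

View pics/w8.png

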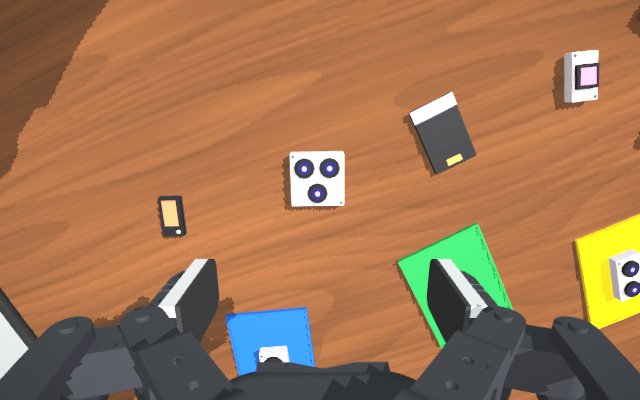

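The triple is at (318,179), lens up and between the fingers. The battery (442,133) and speaker (172,216) are clear.

```bash
python3 -m handwheel '[[0,-0.153,-1,0.22,1],[0,0,-1,0,1],[0,0,-1,0,1],[0,0,-1,0,1],[0,0,-1,0,1],[0,0,-0.7,0,1],[0,0,-0.4,0,1],[0,0,-0.15,0,1],[0,0,0,0,1],[0,0,0,0,-1],[0,0,0,0,-1],[0,0,0,0,-1],[0,0,0,0,-1],[0,0,0,0,-1],[0,0,0,0,-1],[0,0,0,0,-1],[0,0,0,0,-1]]'
```

```text
clock: 18.87
position: [0.4446, -0.2036, 0.0074]
tcp_rot: [3.141, 0.002, 2.817]
force: [-2.8, 1.4, 14.3]
finger_gap: 0.0469
gripper_force: 59.4
```

```bash
python3 -m handwheel '[[0,0,0.6,0,-1],[0,0,1,0,-1],[0,0,1,0,-1],[0.325,0.945,0.4,0.318,-1],[0.325,0.945,0,0.318,-1],[0.325,0.945,0,0.318,-1],[0.325,0.945,0,0.318,-1],[0.325,0.945,0,0.318,-1],[0.325,0.945,0,0.318,-1],[0.325,0.945,0,0.318,-1],[0.325,0.945,0,0.318,-1],[0.325,0.945,0,0.318,-1],[0.325,0.945,0,0.318,-1],[0.325,0.945,0,0.318,-1],[0.325,0.945,0,0.318,-1],[0.325,0.945,0,0.318,-1],[0.325,0.945,0,0.318,-1],[0.325,0.945,0,0.318,-1]]'
python3 -m handwheel '[[0.325,0.945,0,0.318,-1],[0.325,0.945,0,0.318,-1],[0,0,0,0,-1],[0,0,0,0,-1],[0,0,0,0,-1],[0,0,0,0,-1]]'
python3 - <<'E'
from h import *
c,s=wrist("w9.png");print(tray(c,"red"))
z=s["position"][2]-.0074
for d in manip.silhouettes("cam_triple","wrist")[:2]: print(d["box"],rect(c,d["mask"],z+.012))
E
```

```text
clock: 20.37
position: [0.5904, 0.2234, 0.0967]
tcp_rot: [3.141, 0.001, -3.132]
force: [0.4, 0.6, -0.7]
finger_gap: 0.0465
gripper_force: 61.4
clock: 20.87
position: [0.6096, 0.277, 0.0961]
tcp_rot: [-3.141, 0.0, -3.091]
force: [-0.2, -0.6, -0.6]
finger_gap: 0.0468
gripper_force: 61.5
tcp [0.6096 0.277  0.0961] yaw -177.08 roll/pitch [-3.141  0.   ] clock 20.87 F [-0.2 -0.6 -0.6]
[]
[263.5, 200.5, 382.0, 317.1] [(0.6064, 0.277, 53, 50, 2.9)]
[254.9, 115.4, 389.2, 245.3] [(0.573, 0.2763, 53, 52, 3.0)]
```

View pics/w9.png

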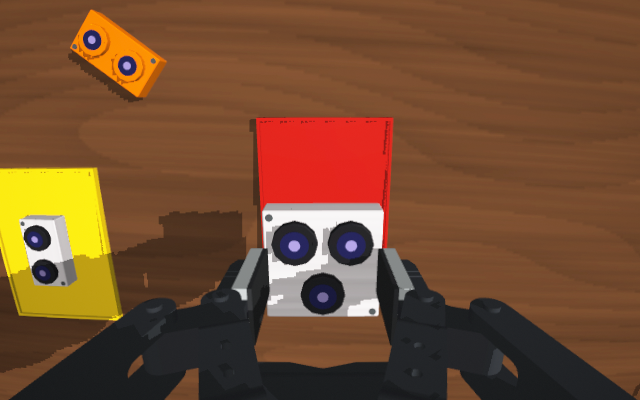

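```bash
python3 -m handwheel '[[0.087,0.047,-0.2,0,-1],[0,0,-0.6,0,-1],[0,0,-0.6,0,-1],[0,0,-0.6,0,-1],[0,0,-0.4,0,-1],[0,0,-0.2,0,-1],[0,0,-0.12,0,-1],[0,0,0,0,-1],[0,0,0,0,-1],[0,0,0,0,-1]]'
```

```text
clock: 21.8
position: [0.6128, 0.2803, 0.0153]
tcp_rot: [3.141, 0.001, -3.089]
force: [0.2, -0.1, -0.5]
finger_gap: 0.0465
gripper_force: 61.5
```

```bash
python3 -m handwheel '[[-0.02,-0.06,-0.06,0,-1],[0,0,-0.06,0,-1],[0,0,-0.04,0,-1],[0,0,0,0,-1],[0,0,0,0,-1]]'
```

```text
clock: 22.22
position: [0.6119, 0.278, 0.0107]
tcp_rot: [3.142, 0.001, -3.089]
force: [-2.7, -1.8, 10.0]
finger_gap: 0.0465
gripper_force: 63.7
```

```bash
python3 -m handwheel '[[0,0,0,0,0.2],[0,0,0,0,0.4],[0,0,0,0,0.8],[0,0,0,0,0.8],[0,0,0,0,0.8],[0,0,0.3,0,0.8],[0,0,1,0,0.8],[0,0,1,0,1],[0,0,1,0,1],[0,0,1,0,1],[0,0,0,0,1],[0,0,0,0,1]]'
python3 - <<'E'
from h import *
c,s=wrist("w10.png");print(tray(c,"red"));silver(c,"cam_triple","wrist")
E
```

```text
clock: 23.22
position: [0.6128, 0.2788, 0.1414]
tcp_rot: [3.139, 0.004, -3.089]
force: [-0.0, -1.3, -0.2]
finger_gap: 0.0855
gripper_force: 0.0
tcp [0.6128 0.2788 0.1414] yaw -176.99 roll/pitch [3.139 0.004] clock 23.22 F [-0.  -1.3 -0.2]
[(0.6106, 0.2785, 119, 88, 2.9)]
net [(0.67, [(0.6105, 0.2784, 51, 50, 3.0)])]
thr [(0.8169, -0.0333, 31, 12, -16.8), (0.6903, 0.4061, 70, 18, 34.5), (0.7029, 0.1619, 70, 18, -28.4), (0.6525, 0.0805, 54, 35, 1.6), (0.6108, 0.2784, 51, 50, 3.0)]
```

```bash
python3 -m handwheel '[[-0.6,-0.736,0.15,-0.35,1],[-0.6,-0.736,0.15,-0.35,1],[-0.6,-0.736,0.15,-0.35,1],[-0.6,-0.736,0.15,-0.35,1],[-0.6,-0.736,0.15,-0.35,1],[-0.6,-0.736,0.15,-0.35,1],[-0.6,-0.736,0.15,-0.35,1],[-0.6,-0.736,0.15,-0.35,1],[-0.6,-0.736,0.15,-0.35,1],[-0.6,-0.736,0.15,-0.35,1],[0,0,0,0,1],[0,0,0,0,1],[0,0,0,0,1],[0,0,0,0,1]]'
python3 - <<'E'
from h import *
c,s=wrist("w11.png");silver(c,"cam_prism","wrist")
E
```

```text
clock: 24.48
position: [0.4319, 0.0582, 0.183]
tcp_rot: [-3.142, -0.001, 2.951]
force: [-0.2, 0.8, 0.3]
finger_gap: 0.0854
gripper_force: 0.0
tcp [0.4319 0.0582 0.183 ] yaw 169.09 roll/pitch [-3.142e+00 -1.000e-03] clock 24.48 F [-0.2  0.8  0.3]
net [(0.6, [(0.4316, 0.0585, 45, 25, -10.9)])]
thr [(0.6363, 0.0774, 32, 28, 2.2), (0.5863, -0.2139, 61, 28, -86.5), (0.6545, 0.2242, 43, 8, -25.1), (0.6074, 0.2764, 55, 55, -87.1), (0.4167, -0.0784, 42, 13, -82.3), (0.432, 0.0579, 46, 26, -10.4)]
```

View pics/w11.png

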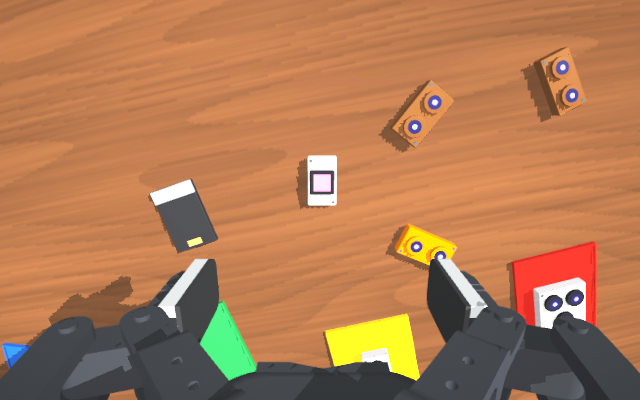

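The prism is at (321,181), between the fingers with the window up, and nothing is in the finger paths.

```bash
python3 -m handwheel '[[0.01,0,-1,0,0.5],[0,0,-1,0,0.5],[0,0,-1,0,0.5],[0,0,-1,0,0.5],[0,0,-0.8,0,0.5],[0,0,-0.6,0,0.5],[0,0,-0.35,0,0.5],[0,0,-0.12,0,0.5],[0,0,0,0,0.5],[0,0,0,0,-1],[0,0,0,0,-1],[0,0,0,0,-1],[0,0,0,0,-1],[0,0,0,0,-1],[0,0,0,0,-1],[0,0,0,0,-1],[0,0,0,0,-1],[0,0,0,0,-1]]'
```

```text
clock: 26.08
position: [0.4325, 0.0576, 0.0084]
tcp_rot: [3.141, 0.002, 2.95]
force: [-1.5, 0.0, 9.3]
finger_gap: 0.0229
gripper_force: 58.4
```

```bash
python3 -m handwheel '[[0,0,0.6,0,-1],[0,0,1,0,-1],[0,0,1,0,-1],[0.72,-0.66,0.3,0.606,-1],[0.72,-0.66,0,0.606,-1],[0.72,-0.66,0,0.606,-1],[0.72,-0.66,0,0.606,-1],[0.72,-0.66,0,0.606,-1],[0.72,-0.66,0,0.606,-1],[0.72,-0.66,0,0.606,-1],[0.72,-0.66,0,0.606,-1],[0,0,0,0,-1],[0,0,0,0,-1],[0,0,0,0,-1],[0,0,0,0,-1]]'
python3 - <<'E'
from h import *
c,s=wrist("w12.png");print(tray(c,"green"))
z=s["position"][2]-.0084
for d in manip.silhouettes("cam_prism","wrist")[:2]: print(d["box"],rect(c,d["mask"],z+.012))
E
```

```text
clock: 27.33
position: [0.6039, -0.0999, 0.0945]
tcp_rot: [3.141, -0.0, -2.994]
force: [-0.8, -0.5, -0.1]
finger_gap: 0.0232
gripper_force: 59.0
tcp [ 0.6039 -0.0999  0.0945] yaw -171.55 roll/pitch [ 3.141 -0.   ] clock 27.33 F [-0.8 -0.5 -0.1]
[(0.5975, -0.1031, 104, 88, 8.6)]
[290.4, 211.8, 355.6, 313.1] [(0.602, -0.0999, 47, 25, 8.4)]
[517.0, 266.0, 575.5, 336.9] [(0.6074, 0.0038, 35, 22, 2.6)]
```

View pics/w12.png

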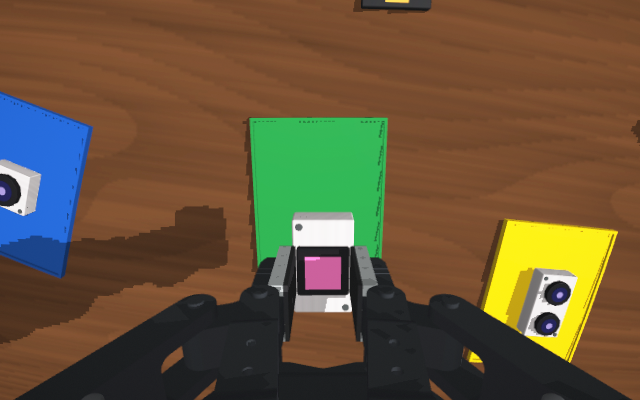

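```bash
python3 -m handwheel '[[0.06,-0.05,-0.2,0,-1],[0,0,-0.6,0,-1],[0,0,-0.6,0,-1],[0,0,-0.6,0,-1],[0,0,-0.4,0,-1],[0,0,-0.2,0,-1],[0,0,-0.08,0,-1],[0,0,0,0,-1],[0,0,0,0,-1],[0,0,0,0,-1]]'
```

```text
clock: 28.27
position: [0.6072, -0.1026, 0.0149]
tcp_rot: [-3.141, 0.002, -2.995]
force: [0.5, 0.2, -0.1]
finger_gap: 0.0234
gripper_force: 59.0
```

```bash
python3 -m handwheel '[[-0.035,0.04,-0.05,0,-1],[0,0,-0.05,0,-1],[0,0,-0.015,0,-1],[0,0,0,0,-1],[0,0,0,0,-1]]'
python3 -m handwheel '[[0,0,0,0,-0.1],[0,0,0,0,0.2],[0,0,0,0,0.5],[0,0,0,0,0.5],[0,0,0,0,0.5],[0,0,0.3,0,0.5],[0,0,1,0,0.5],[0,0,1,0,1],[0,0,1,0,1],[0,0,1,0,1],[0,0,0,0,1],[0,0,0,0,1]]'
python3 - <<'E'
from h import *
c,s=wrist("w13.png");print(tray(c,"green"));silver(c,"cam_prism","wrist")
c=manip.capture("scene");cv2.imwrite("pics/s13.png",c["image"])
E
```

```text
clock: 28.68
position: [0.6057, -0.1011, 0.0115]
tcp_rot: [3.142, 0.001, -2.995]
force: [-2.1, 0.6, 8.7]
finger_gap: 0.0234
gripper_force: 60.2
clock: 29.68
position: [0.6068, -0.1015, 0.1422]
tcp_rot: [-3.141, 0.004, -2.995]
force: [0.3, 0.4, -0.5]
finger_gap: 0.0853
gripper_force: 0.0
tcp [ 0.6068 -0.1015  0.1422] yaw -171.6 roll/pitch [-3.141  0.004] clock 29.68 F [ 0.3  0.4 -0.5]
[(0.6054, -0.102, 120, 88, 8.5)]
net [(0.63, [(0.6051, -0.1007, 47, 27, 7.7)]), (0.34, [(0.6037, -0.102, 116, 87, 8.9)])]
thr [(0.6725, 0.0322, 70, 18, 39.5), (0.7082, -0.2105, 70, 19, -22.4), (0.6527, 0.0759, 56, 34, 2.2), (0.6059, -0.1006, 46, 26, 7.7), (0.6202, -0.3133, 36, 34, 76.5)]
```

View pics/w13.png

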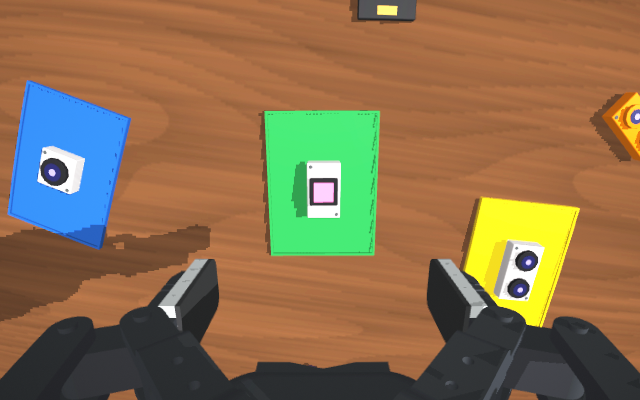

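View pics/s13.png

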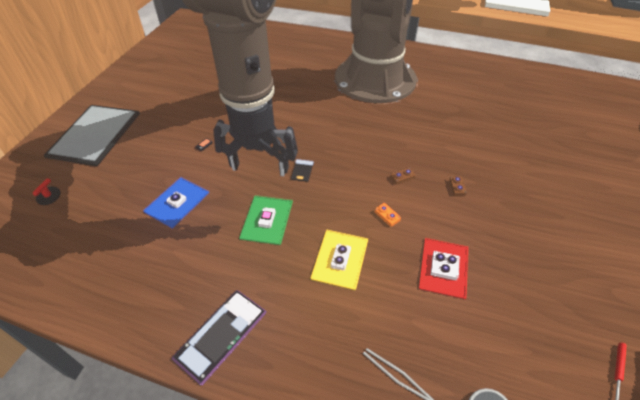

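All four are in the right trays, centred, square and lens up. Prism is at (324,190) in the wrist view, and the battery and loudspeaker are still in place. Handing in.

```bash
python3 -c "from rig import manip;print(manip.close_job())"
```

```text
the job is handed in; nothing more can be done
None
```

All four camera modules are in their trays, lens up, squared and within about 1.5 mm of centre, with the battery and loudspeaker left where they lay; I handed the job in at about 30 s of the 93 s allowed.

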